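# Take the top tin out of the spring-clip stand

## Robot

A 6-joint arm with a two-finger parallel gripper is mounted at the origin on the work surface. World frame = base frame: x ahead of the robot, y to its left, z up, the work surface at z = 0. Lengths are in m, angles in degrees, forces in N, time in s.
With the tool pointing down it reaches from about 0.4 to 0.825 m from the base axis. Payload 7 kg.
Tool frame: the origin (TCP) lies on the centre line of the jaws, within the pads' length; the fingertips stand 19 mm ahead of it and the grasp point (between the pads) is the TCP (r.tip_extent is the distance from the TCP to the fingertips, in m); z points along the fingers, y is the line along which they close (so a half turn about z gives the same grasp; the last joint's range is limited). The gripper opens to 88 mm and grips with 3 to 60 N. Pads are 19 mm wide; open, the fingers measure 130 mm over their backs; the gripper's body (78 mm by 193 mm) begins 47 mm behind the grasp point.
Start: joints at [90.132, 20.546, 0.682, 0, -70.136, -16.507], TCP at [0.19, 0.648, 0.246] pointing down, gripper open.
Joint ranges: [-176.03, 176.03], [-82.01, 121.73], [-58.28, 71.71], [-173.87, 95.51], [-174.79, -0.11], [-173.66, 173.66]. Speed limits (degrees/s): [136.94, 136.94, 172.46, 180, 180, 180].

## Interface

Orientations are given as [roll, pitch, yaw] about the fixed x, y, z axes, in that order (R = Rz(yaw) Ry(pitch) Rx(roll)).
In Python, from plant import r gives the robot as it stands. The module is installed in compiled form; this text tells all that it offers.
- The arm moves only by the tool jog_arm, never from a script. Its argument "deltas" is a list that holds one entry, the list of rows, each a list of 5 numbers: the opening, from -1 (shut) to 1 (fully open), then the shift along the world's x, y, z in cm, then the turn about the world's z in rad. In form: [[[claw, dx, dy, dz, turn], ...]]. A call has 1 to 8 rows; each row shifts and turns the commanded pose from where the row before left it; what a row does not reach is not made up. A row lasts 1/8 s, in which the tool goes at most 62.5 mm and 10.7 degrees, less where a joint would pass 70% of its speed; a pose out of reach is approached as far as the arm can. A call with a gripper value outside its range is refused whole. The fingers move at their own pace and stop on an object; "force" is the grip in N (left out, the last holds). Time passes only in rows, so rows that do not move let the fingers close. It gives the time, the measured TCP pose, the force, the opening and the grip force at its end, in the units of the state.
- r.get_state(): the state, without advancing time (a new reading comes with each control period).
- r.capture(name): name is "side" or "top"; returns the picture (420x560x3 uint8, blue, green, red); there is no depth.
- r.camera_info(name): a dict with "fx", "fy", "cx", "cy" (pixels), "view" (4x4, takes a point from world to camera coordinates). Camera axes: x right, y up, looking along -z (the intrinsics and any distortion apply to the point x, -y, -z); pixel columns grow to the right and rows downward; lengths in m; the calibration is good to about 2 mm. A picture is of the moment at which its call begins. camera_info takes no time and is no camera call.
- r.close_job(): hands the job in; it is judged then, once.
The state is a dict: "time_s": time; "joints": joint angles; "qd": joint speeds; "joint_torque": joint torques, N m; "tcp_pos": TCP position; "eef_rot": TCP orientation; "contact_force": force on the tool from outside, world axes, zero at the start; "moment": the same for the moment, N m; "gripper_width": finger opening in m; "gripper_force": force on a finger pad.
Only numpy, scipy, OpenCV 4.12 (cv2) and the standard library are available. Lean on these libraries where they do the work, as an engineer would, in place of code of your own. Each camera call takes 0.05 s, during which the arm holds its last target. There are 200 camera calls.

## Task

Take the top tin out of the spring-clip stand on the window sill: swing the hold-down arm up by its red grip until it stays open by itself, lift the top tin off the stack and set it down upright in the grey tray, without dropping it. Then bring the arm back down until it rests on the two tins that are left, easing it all the way so that its spring does not snap it shut, and let go. Leave the two lower tins stacked in the stand and do not knock the other things on the sill.

Things in the scene. Friction and masses are not known exactly. Their poses are not given: they have to be found in the camera images.
- clip_stand: Clear acrylic stand screwed to the white sill board (top at z = 0.020). Base 190 x 110 x 10 mm. Origin: underside of the base, below the axis of the tin stack; z up. +x points from the stack to the clear upright at the back (x = 70 to 118 mm, 44 mm wide and 158 mm high, with a back plate 70 mm wide); the red grip is on the -x side. A ring 2.5 mm high seats the bottom tin.
- clip_hinge (a point): Hinge pin of the hold-down arm, between the cheeks: 85 mm along the stand's +x from the stack axis, 144.5 mm above the sill. The hinge axis is level, along the stand's y.
- hold_arm (a joint): Hold-down arm over the stack: 12 mm bar, rubber pad under it, red grip at its end. Rad, grows as the grip rises: 0 resting on three tins (bar 15 deg above level), -0.53 resting on two; open stop 1.59 (16 deg past upright). Over-centre spring: past about 1.1 it pulls up to the stop and stays (1.8 N at the grip); below, it pulls down on the tins all the way (up to 3.5 N at the grip), fast if let go.
- clip_pin (a point): Centre of the red grip at the arm's end: two red discs on a cross pin, together a barrel of diameter 32 mm, 34 mm long along the stand's y, flat ends, that revolves freely on its pin. At joint value q, in the stand's frame: x = 85 - 135.7 cos(q + 0.365) mm, y = 0, z = 144.5 + 135.7 sin(q + 0.365) mm. Can be pinched by its flat ends from above (fingers closing along the stand's y).
- tin_top: Top tin of the stack of three: closed silver sample tin with a white paper band, diameter 64 mm, 47.5 mm high over the rim. Origin: centre of its underside, z up. Its 53 mm foot, 3 mm high, nests inside the 2.5 mm rim of the lid below, each tin standing 45 mm above the next: lift straight up. 0.1 to 0.21 kg.
- tin_mid: Middle tin, same as tin_top, stays in the stand. Origin: centre of its underside.
- tin_low: Bottom tin, same as tin_top, stays on the stand's base with its underside 10 mm above the sill. Origin: centre of its underside.
- tray: Shallow open grey plastic tray 180 (x) x 160 (y) x 12 mm high standing on the sill to the left or right of the stand, walls 4 mm, floor 4 mm thick. Origin: centre of its underside.
- row_a: Bystander: middle one of a row of three closed silver tins (64 mm diameter, 47.5 mm high) standing on the sill itself, on the other side of the stand from the tray. Origin: centre of its underside.
- row_b: Bystander: tin of that row on its left (+y). Origin: centre of its underside.
- row_c: Bystander: tin of that row on its right (-y). Origin: centre of its underside.
- mallet: Bystander: small wooden mallet lying on the sill, 200 mm long, head 90 x 55 x 50 mm at its +x end. Origin: under its middle, on the sill.
- scraper: Bystander: blue plastic scraper lying flat along the window side, 185 mm long, blade 64 mm wide. Origin: about its middle, underside.
- tack_dish: Bystander: white ceramic dish of thumbtacks, diameter 100 mm, 26 mm high. Origin: centre of its underside.
Things that resemble listed ones, but are neither listed nor needed, are in the scene too. Leave any pink look-alike of the tin_top alone.

How it is judged:
By the outcome, as a careful person would: the job done as asked, in the order asked, and still so for the second after the job is handed in, with the robot touching nothing.
It also fails if it takes over 67 s, if anything falls off the work surface, if the arm or the gripper's body presses on something with over 40 N, if the wrist force passes 120 N, or if a joint passes its speed limit or range.

## Working session

There is one attempt and no reset: what is moved stays moved. The work goes in short steps, Python scripts to look and compute and a tool call to move; the robot and the scene stay as the last step left them, time stands still between calls to the robot, and variables do not carry over. Pictures are saved under pics/ and viewed, at most 10 in all, crops included, and the job is handed in when it is done.

Besides the shell and the picture viewer there is one more tool, called after "Emit:" as name([rows], argument=value, ...), one row to a line, values as JSON. jog_arm: Moves the arm, as the interface text tells. Its arguments: {"type":"object","properties":{"deltas":{"type":"array"},"force":{"type":"number"}},"required":["deltas"]}

```bash
mkdir -p pics; ls; cat > h.py <<'E'
import numpy as np, cv2
from plant import r
def ray(name,u,v):
    c=r.camera_info(name); V=np.array(c["view"]); R=V[:3,:3]; t=V[:3,3]
    d=np.array([(u-c["cx"])/c["fx"],-(v-c["cy"])/c["fy"],-1.0])
    return -R.T@t, R.T@d
def onz(name,u,v,z):
    o,d=ray(name,u,v); return o+d*(z-o[2])/d[2]
def proj(name,p):
    c=r.camera_info(name); V=np.array(c["view"]); q=V[:3,:3]@np.array(p)+V[:3,3]
    return c["fx"]*q[0]/-q[2]+c["cx"], c["fy"]*(-q[1])/-q[2]+c["cy"]
def snap(n,f):
    im=np.array(r.capture(n)); cv2.imwrite(f"pics/{f}.png",im); return im
E
python3 - <<'E'
from h import *
for n in("side","top"):
    snap(n,n+"0"); c=r.camera_info(n); print({k:(np.round(v,4).tolist()) if not isinstance(v,str) else v for k,v in c.items()})
print(r.get_state())
E
```

```text
pics
{'fx': 503.8088, 'fy': 503.8088, 'cx': 272.8895, 'cy': 205.7971, 'view': [[-0.9948, -0.1021, 0.0029, 0.4834], [0.0817, -0.7781, 0.6228, -0.1283], [-0.0613, 0.6198, 0.7824, -1.5139], [0.0, 0.0, 0.0, 1.0]]}
{'fx': 440.578, 'fy': 440.578, 'cx': 282.92, 'cy': 211.6392, 'view': [[-0.0058, -0.9999, -0.0126, 0.0015], [0.9817, -0.0081, 0.1904, -0.4952], [-0.1905, -0.0112, 0.9816, -1.4103], [0.0, 0.0, 0.0, 1.0]]}
{'time_s': 0.1, 'joints': array([ 9.01309944e+01,  2.05862603e+01,  6.39754687e-01, -1.85124372e-02,
       -7.01344187e+01, -1.65068185e+01]), 'qd': array([ 0.02943513, -0.0157177 ,  0.07191125,  0.08321869, -0.00044743,
       -0.04824777]), 'joint_torque': array([-1.33160742e-03, -5.84164596e+01,  2.93751848e+01,  7.01553851e+00,
        1.01739261e-02, -5.05938510e-05]), 'tcp_pos': array([0.19021163, 0.64723056, 0.24473155]), 'eef_rot': array([ 1.79917466e+02, -6.30853031e-03, -1.63821226e+01]), 'contact_force': array([ 0.40984111, -0.92817651, -0.5551636 ]), 'moment': array([-0.01097485, -0.00485038, -0.01095633]), 'gripper_force': 0.0, 'gripper_width': 0.08749162437367496}
```

View pics/side0.png

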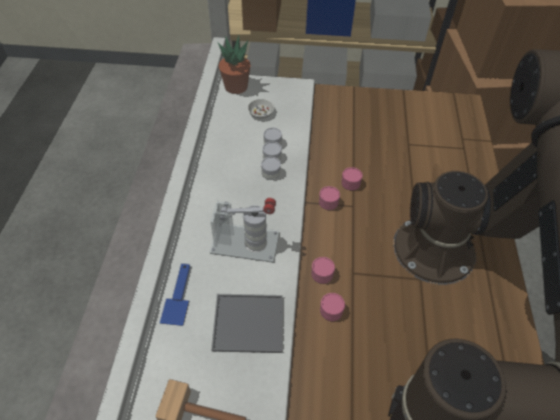

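View pics/top0.png

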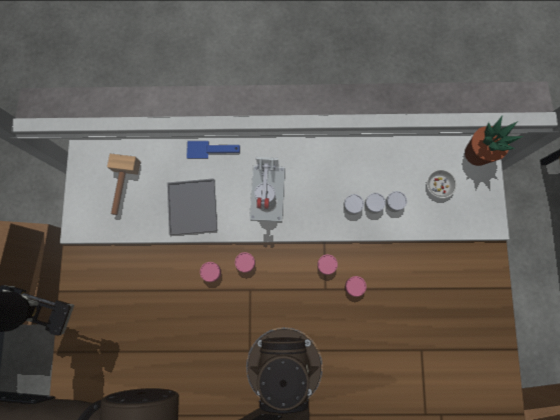

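The side view shows the stand near (247,232), its grip at (270,205) and the tray at (249,323). In the top view the stand is near (266,193), the red grip at (263,202), the grey tray at (192,207) and the row tins at (354–397,203). The round silver tins in that row and the four pink tins are look-alikes. The one meant is the top of the stack under the bar at top (265,192), side (255,218). I'll confirm that in an enlarged crop.

```bash
python3 - <<'E'
from h import *
s=cv2.imread("pics/side0.png");t=cv2.imread("pics/top0.png")
a=cv2.resize(s[185:275,195:315],None,fx=3.3,fy=4.4*3.3/4.4,interpolation=cv2.INTER_CUBIC)
b=cv2.resize(t[150:240,220:320],None,fx=3.3,fy=3.3,interpolation=cv2.INTER_CUBIC)
cv2.imwrite("pics/crop1.png",np.hstack([a,b]))
def red(im,x0,x1,y0,y1):
    h=cv2.cvtColor(im,cv2.COLOR_BGR2HSV); m=cv2.inRange(h,(0,150,60),(6,255,255))|cv2.inRange(h,(174,150,60),(180,255,255))
    k=np.zeros_like(m);k[y0:y1,x0:x1]=m[y0:y1,x0:x1];ys,xs=np.nonzero(k);print(len(xs),xs.min(),xs.max(),ys.min(),ys.max());return xs.mean(),ys.mean()
ps=red(s,255,290,190,220);pt=red(t,250,280,185,215);print(ps,pt)
o1,d1=ray("side",*ps);o2,d2=ray("top",*pt)
k=np.linalg.lstsq(np.c_[d1,-d2],o2-o1,rcond=None)[0];print("grip",o1+d1*k[0],o2+d2*k[1])
# tray, in top
g=cv2.cvtColor(t,cv2.COLOR_BGR2GRAY);m=((g<110)).astype(np.uint8)*255;k=np.zeros_like(m);k[165:239,150:235]=m[165:239,150:235]
c=max(cv2.findContours(k,0,1)[0],key=cv2.contourArea);rc=cv2.minAreaRect(c);print(rc);print("tray",onz("top",*rc[0],.030))
print([onz("top",*p,.032).round(3) for p in cv2.boxPoints(rc)])
for p in[(354,205),(375,203),(397,202)]: print("row",onz("top",*p,.0675).round(3))
for p in [(187,142),(240,149)]: print("scr",onz("top",*p,.025).round(3))
E
```

```text
Traceback (most recent call last):
ValueError: zero-size array to reduction operation minimum which has no identity
```

View pics/crop1.png

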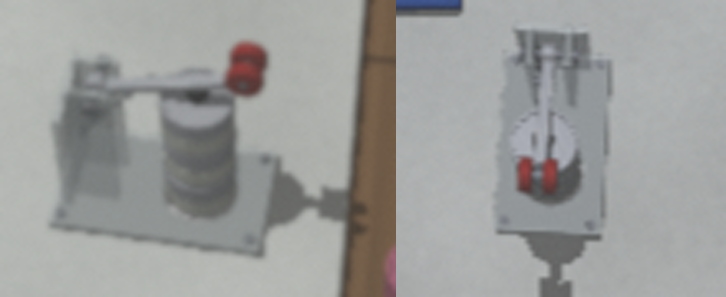

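The crop confirms three stacked silver tins with a white band, the bar and pad on the top one, and the red grip (crop (247,68) side, (538,175) top). Next I'll measure with a looser red mask.

```bash
cat > m.py <<'E'
from h import *
def red(im,x0,x1,y0,y1):
    b,g,R=[im[...,i].astype(int) for i in range(3)]; m=(R>70)&(R>1.9*g)&(R>1.7*b)
    k=np.zeros_like(m);k[y0:y1,x0:x1]=m[y0:y1,x0:x1];ys,xs=np.nonzero(k);print(len(xs),xs.min(),xs.max(),ys.min(),ys.max());return (xs.min()+xs.max())/2,(ys.min()+ys.max())/2
def tri(ps,pt):
    o1,d1=ray("side",*ps);o2,d2=ray("top",*pt)
    k=np.linalg.lstsq(np.c_[d1,-d2],o2-o1,rcond=None)[0]; return (o1+d1*k[0]).round(4),(o2+d2*k[1]).round(4)
E
python3 - <<'E'
from m import *
s=cv2.imread("pics/side0.png");t=cv2.imread("pics/top0.png")
ps=red(s,255,290,190,220);pt=red(t,250,280,185,215);print(ps,pt,"grip",tri(ps,pt))
g=cv2.cvtColor(t,cv2.COLOR_BGR2GRAY);m=((g<110)).astype(np.uint8)*255;k=np.zeros_like(m);k[165:239,150:235]=m[165:239,150:235]
c=max(cv2.findContours(k,0,1)[0],key=cv2.contourArea);rc=cv2.minAreaRect(c);print(rc);print("tray",onz("top",*rc[0],.030))
print([onz("top",*p,.032).round(3) for p in cv2.boxPoints(rc)])
for p in[(354,205),(375,203),(397,202)]: print("row",onz("top",*p,.0675).round(3))
for p in [(187,142),(240,149)]: print("scr",onz("top",*p,.025).round(3))
P=[onz("top",u,v,.03) for u,v in [(250.6,220.3),(282.7,222.1),(285.2,168.2),(253,166.7)]]
print("base",[p.round(3) for p in P],[np.linalg.norm(P[i]-P[i-1]).round(3) for i in range(4)])
d=(P[3]+P[2]-P[0]-P[1]);print("yaw",np.degrees(np.arctan2(d[1],d[0])),"ctr",np.mean(P,0))
Q=[onz("side",195+x/3.3,185+y/3.3,.03).round(3) for x,y in [(51,226),(262,254),(281,157)]];print("side base",Q)
# lid circle in top crop
print("lid",onz("top",220+(545-396)/3.3,150+142/3.3,.1675).round(4))
E
```

```text
29 265 272 199 207
33 258 267 199 205
(np.float64(268.5), np.float64(203.0)) (np.float64(262.5), np.float64(202.0)) grip (array([0.4926, 0.0552, 0.2222]), array([0.4906, 0.0555, 0.2218]))
((191.72242736816406, 207.28103637695312), (54.31787109375, 47.682281494140625), 86.633544921875)
tray [0.51609269 0.30507993 0.03      ]
[array([0.606, 0.394, 0.032]), array([0.614, 0.232, 0.032]), array([0.428, 0.217, 0.032]), array([0.42 , 0.375, 0.032])]
row [ 0.511 -0.234  0.068]
row [ 0.518 -0.303  0.068]
row [ 0.52  -0.375  0.068]
scr [0.749 0.33  0.025]
scr [0.722 0.146 0.025]
base [array([0.47 , 0.106, 0.03 ]), array([ 0.463, -0.001,  0.03 ]), array([ 0.65, -0.01,  0.03]), array([0.656, 0.1  , 0.03 ])] [np.float64(0.186), np.float64(0.107), np.float64(0.187), np.float64(0.11)]
yaw -2.507171497646916 ctr [0.55970185 0.04871502 0.03      ]
side base [array([0.658, 0.106, 0.03 ]), array([0.47 , 0.116, 0.03 ]), array([0.463, 0.011, 0.03 ])]
lid [0.5304 0.0507 0.1675]
```

```bash
python3 - <<'E'
from m import *
s=cv2.imread("pics/side0.png");t=cv2.imread("pics/top0.png")
def cen(im,x0,x1,y0,y1):
    f=im.astype(float); w=np.clip(f[...,2]-f[...,:2].max(2)-12,0,None); k=np.zeros_like(w);k[y0:y1,x0:x1]=np.minimum(w,40)[y0:y1,x0:x1]
    ys,xs=np.mgrid[:k.shape[0],:k.shape[1]];c=((xs*k).sum()/k.sum(),(ys*k).sum()/k.sum())
    n=np.argwhere(k>15);print(n.min(0),n.max(0));return c
ps=cen(s,255,290,190,222);pt=cen(t,250,280,190,217);print(ps,pt,tri(ps,pt),onz("top",*pt,.2129),onz("side",*ps,.2129))
c=np.array([.534,.05])
for n in("side","top"):
  print(n,"stack ctr pred grip",proj(n,(c[0]-.0418,c[1]+.0018,.2129)))
# tin band edges in side view, row profile
g=cv2.cvtColor(s,cv2.COLOR_BGR2GRAY)
for v in (228,236,242): print(v,g[v,236:275].tolist())
# lid edges in top
g=cv2.cvtColor(t,cv2.COLOR_BGR2GRAY)
for v in (190,193,196): print(v,g[v,248:286].tolist())
E
```

```text
[198 264] [212 274]
[198 257] [207 268]
(np.float64(269.04194156456174), np.float64(204.23020735155512)) (np.float64(262.50516986706054), np.float64(202.14623338257016)) (array([0.4911, 0.0557, 0.2178]), array([0.491 , 0.0557, 0.2178])) [0.49204843 0.05603734 0.2129    ] [0.4915355  0.05181431 0.2129    ]
side stack ctr pred grip (np.float64(268.79508992194764), np.float64(204.20576272727135))
top stack ctr pred grip (np.float64(263.9452746690445), np.float64(202.0837840906291))
228 [147, 149, 150, 150, 149, 149, 150, 148, 134, 122, 120, 120, 119, 119, 117, 111, 107, 106, 102, 103, 103, 101, 103, 102, 101, 100, 97, 95, 92, 99, 130, 156, 169, 170, 170, 170, 169, 170, 171]
236 [148, 148, 147, 147, 147, 146, 146, 144, 133, 125, 122, 122, 121, 122, 122, 115, 107, 99, 98, 96, 96, 96, 96, 96, 99, 99, 100, 99, 97, 96, 111, 131, 143, 145, 145, 145, 146, 146, 144]
242 [146, 147, 147, 147, 146, 145, 147, 142, 132, 122, 114, 108, 105, 108, 110, 111, 109, 108, 107, 107, 105, 102, 99, 94, 91, 90, 90, 89, 91, 95, 109, 130, 142, 147, 146, 147, 147, 146, 146]
190 [174, 172, 175, 164, 152, 150, 150, 152, 164, 173, 172, 171, 168, 145, 152, 168, 166, 166, 128, 135, 167, 171, 167, 168, 167, 153, 150, 153, 150, 151, 150, 150, 150, 151, 149, 130, 148, 171]
193 [177, 176, 164, 152, 152, 151, 157, 168, 171, 171, 171, 173, 170, 128, 136, 166, 167, 142, 96, 110, 155, 167, 170, 168, 166, 166, 152, 147, 150, 151, 150, 151, 151, 151, 153, 127, 147, 172]
196 [178, 175, 167, 157, 152, 151, 150, 156, 167, 170, 168, 170, 172, 164, 164, 168, 166, 134, 105, 146, 170, 170, 167, 167, 169, 159, 121, 119, 144, 152, 151, 151, 150, 151, 150, 127, 145, 169]
```

Emit:
jog_arm([
  [[1,0,0,3,0],[1,0,0,3,0],[1,2.15,-4.25,0,0.017],[1,2.15,-4.25,0,0.017],[1,2.15,-4.25,0,0.017],[1,2.15,-4.25,0,0.017],[1,2.15,-4.25,0,0.017],[1,2.15,-4.25,0,0.017]],
], force=25)

```text
time_s: 1.1
tcp_pos: [0.3197, 0.391, 0.3053]
eef_rot: [180.0, 0.0, -10.5]
contact_force: [1.0, 0.2, 0.1]
gripper_width: 0.0875
gripper_force: 0.0
```

Emit:
jog_arm([
  [[1,2.15,-4.25,0,0.017],[1,2.15,-4.25,0,0.017],[1,2.15,-4.25,0,0.017],[1,2.15,-4.25,0,0.017],[1,2.15,-4.25,0,0.017],[1,2.15,-4.25,0,0.017],[1,2.15,-4.25,0,0.017],[1,2.15,-4.25,0,0.017]],
])

```text
time_s: 2.1
tcp_pos: [0.4916, 0.0511, 0.3054]
eef_rot: [-180.0, 0.0, -2.7]
contact_force: [0.6, 1.0, 0.1]
gripper_width: 0.0878
gripper_force: 0.0
```

Emit:
jog_arm([
  [[1,0,0,0,0],[1,0,0,0,0]],
])

```text
time_s: 2.35
tcp_pos: [0.491, 0.0524, 0.3052]
eef_rot: [180.0, 0.0, -2.8]
contact_force: [-0.0, 1.4, -0.5]
gripper_width: 0.0877
gripper_force: 0.0
```

Emit:
jog_arm([
  [[1,0.05,0.05,-3,0],[1,0,0,-3,0],[1,0,0,-2.5,0],[1,0,0,-0.8,0],[1,0,0,0,0]],
])

```text
time_s: 2.98
tcp_pos: [0.4917, 0.0538, 0.2128]
eef_rot: [180.0, 0.0, -2.7]
contact_force: [0.2, -0.1, 0.2]
gripper_width: 0.0874
gripper_force: 0.0
```

```bash
python3 - <<'E'
from h import *
s=snap("side","s1")[150:270,190:340]; print(r.get_state()["tcp_pos"])
cv2.imwrite("pics/c2.png",cv2.resize(s,None,fx=4.5,fy=4.5,interpolation=cv2.INTER_CUBIC))
E
```

```text
[0.49211241 0.0537295  0.21337369]
```

View pics/c2.png

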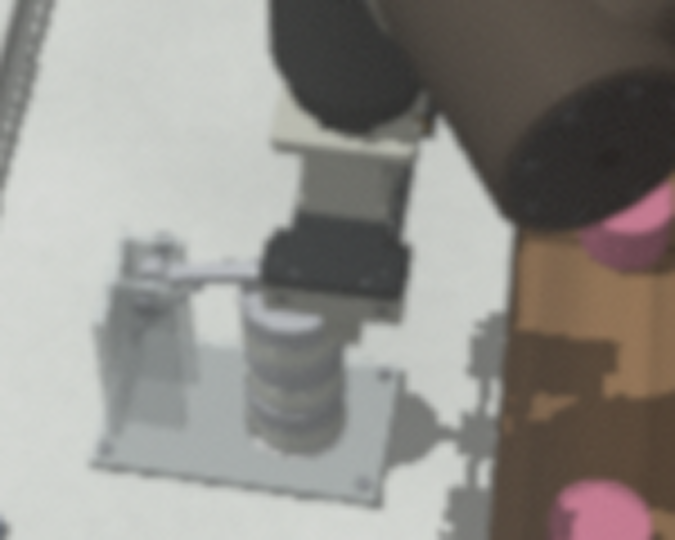

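The gripper straddles the grip (finger at about (340,320) in the crop, the grip hidden behind it), and nothing is disturbed. I'll close on it.

Emit:
jog_arm([
  [[-0.25,0,0,0,0],[-0.6,0,0,0,0],[-0.6,0,0,0,0],[-0.6,0,0,0,0],[-0.6,0,0,0,0]],
], force=25)

```text
time_s: 3.65
tcp_pos: [0.4918, 0.053, 0.2126]
eef_rot: [180.0, 0.0, -2.7]
contact_force: [-0.2, 0.3, 0.4]
gripper_width: 0.0432
gripper_force: 0.0
```

```bash
python3 - <<'E'
from h import *
s=r.get_state();print(s["contact_force"],s["tcp_pos"],s["gripper_width"])
def P(q):return np.array([85-135.7*np.cos(q+.365),144.5+135.7*np.sin(q+.365)])/10
def arc(q0,q1,n):
    p=np.array([P(q) for q in np.linspace(q0,q1,n+1)]);d=np.diff(p,axis=0);y=np.radians(-2.5)
    for a in d: print(f"{a[0]*np.cos(y):.2f} {a[0]*np.sin(y):.2f} {a[1]:.2f}",end=" | ")
    print()
arc(0,1.57,32);arc(1.59,-.53,40)
E
```

```text
[-0.15086759  0.34466323  0.39642325] [0.49180407 0.05303113 0.21258302] 0.043183084164209545
0.25 -0.01 0.62 | 0.28 -0.01 0.60 | 0.31 -0.01 0.59 | 0.34 -0.01 0.57 | 0.37 -0.02 0.55 | 0.39 -0.02 0.54 | 0.42 -0.02 0.52 | 0.44 -0.02 0.49 | 0.47 -0.02 0.47 | 0.49 -0.02 0.45 | 0.51 -0.02 0.42 | 0.53 -0.02 0.40 | 0.55 -0.02 0.37 | 0.57 -0.02 0.34 | 0.59 -0.03 0.32 | 0.60 -0.03 0.29 | 0.61 -0.03 0.26 | 0.63 -0.03 0.23 | 0.64 -0.03 0.20 | 0.64 -0.03 0.16 | 0.65 -0.03 0.13 | 0.66 -0.03 0.10 | 0.66 -0.03 0.07 | 0.66 -0.03 0.04 | 0.67 -0.03 0.00 | 0.66 -0.03 -0.03 | 0.66 -0.03 -0.06 | 0.66 -0.03 -0.10 | 0.65 -0.03 -0.13 | 0.65 -0.03 -0.16 | 0.64 -0.03 -0.19 | 0.63 -0.03 -0.22 | 
-0.67 0.03 0.25 | -0.69 0.03 0.22 | -0.70 0.03 0.18 | -0.70 0.03 0.14 | -0.71 0.03 0.10 | -0.72 0.03 0.07 | -0.72 0.03 0.03 | -0.72 0.03 -0.01 | -0.72 0.03 -0.05 | -0.71 0.03 -0.09 | -0.71 0.03 -0.12 | -0.70 0.03 -0.16 | -0.69 0.03 -0.20 | -0.68 0.03 -0.23 | -0.67 0.03 -0.27 | -0.65 0.03 -0.30 | -0.63 0.03 -0.34 | -0.61 0.03 -0.37 | -0.59 0.03 -0.40 | -0.57 0.02 -0.43 | -0.55 0.02 -0.46 | -0.52 0.02 -0.49 | -0.50 0.02 -0.52 | -0.47 0.02 -0.55 | -0.44 0.02 -0.57 | -0.41 0.02 -0.59 | -0.38 0.02 -0.61 | -0.34 0.01 -0.63 | -0.31 0.01 -0.65 | -0.27 0.01 -0.66 | -0.24 0.01 -0.68 | -0.20 0.01 -0.69 | -0.17 0.01 -0.70 | -0.13 0.01 -0.71 | -0.09 0.00 -0.71 | -0.05 0.00 -0.72 | -0.01 0.00 -0.72 | 0.02 -0.00 -0.72 | 0.06 -0.00 -0.72 | 0.10 -0.00 -0.71 |
```

Still closing; then a first lift.

Emit:
jog_arm([
  [[-0.6,0,0,0,0],[-0.6,0,0,0,0],[-0.6,0,0,0,0],[-0.6,0,0,0,0]],
])

```text
time_s: 4.15
tcp_pos: [0.4921, 0.0562, 0.2126]
eef_rot: [-179.7, -0.1, -2.7]
contact_force: [-4.8, 16.2, 1.4]
gripper_width: 0.0339
gripper_force: 25.0
```

Emit:
jog_arm([
  [[-0.6,0.25,-0.01,0.62,0],[-0.6,0.28,-0.01,0.6,0],[-0.6,0.31,-0.01,0.59,0],[-0.6,0.34,-0.01,0.57,0],[-0.6,0,0,0,0]],
])

```text
time_s: 4.78
tcp_pos: [0.5039, 0.0556, 0.2364]
eef_rot: [-179.7, -0.0, -2.7]
contact_force: [-3.2, 14.7, -0.3]
gripper_width: 0.0339
gripper_force: 25.0
```

Emit:
jog_arm([
  [[-0.6,0.37,0.08,0.55,0],[-0.6,0.39,0.08,0.54,0],[-0.6,0.42,0.08,0.52,0],[-0.6,0.44,0.03,0.49,0],[-0.6,0.47,-0.02,0.47,0],[-0.6,0.49,-0.02,0.45,0],[-0.6,0.51,-0.02,0.42,0],[-0.6,0.53,-0.02,0.4,0]],
])

```text
time_s: 5.78
tcp_pos: [0.54, 0.0541, 0.2749]
eef_rot: [180.0, 0.0, -2.8]
contact_force: [1.7, -2.9, -5.1]
gripper_width: 0.034
gripper_force: 25.0
```

Emit:
jog_arm([
  [[-0.6,0.55,-0.02,0.37,0],[-0.6,0.57,-0.02,0.34,0],[-0.6,0.59,-0.03,0.32,0],[-0.6,0.6,-0.03,0.29,0],[-0.6,0.61,-0.03,0.26,0],[-0.6,0.63,-0.03,0.23,0],[-0.6,0.64,-0.03,0.2,0],[-0.6,0.64,-0.03,0.16,0]],
])

```text
time_s: 6.78
tcp_pos: [0.5882, 0.0514, 0.2966]
eef_rot: [179.9, 0.0, -2.8]
contact_force: [0.1, -5.7, -4.2]
gripper_width: 0.0338
gripper_force: 25.0
```

Emit:
jog_arm([
  [[-0.6,0.65,-0.05,0.13,0],[-0.6,0.66,-0.05,0.1,0],[-0.6,0.66,-0.05,0.07,0],[-0.6,0.66,-0.05,0.04,0],[-0.6,0.67,-0.05,0,0],[-0.6,0.66,-0.04,-0.03,0],[-0.6,0.66,-0.03,-0.06,0],[-0.6,0.66,-0.03,-0.1,0]],
])

```text
time_s: 7.78
tcp_pos: [0.6414, 0.0483, 0.2981]
eef_rot: [179.9, 0.0, -2.7]
contact_force: [0.0, -6.3, -3.5]
gripper_width: 0.0337
gripper_force: 25.0
```

Emit:
jog_arm([
  [[-0.6,0.65,-0.03,-0.13,0],[-0.6,0.65,-0.03,-0.16,0],[-0.6,0.5,-0.03,-0.15,0],[-0.6,0,0,0,0]],
])

```text
time_s: 8.28
tcp_pos: [0.6597, 0.0472, 0.2937]
eef_rot: [179.9, -0.0, -2.8]
contact_force: [0.1, -6.3, -1.7]
gripper_width: 0.0338
gripper_force: 25.0
```

Emit:
jog_arm([
  [[-0.6,0.3,-0.02,-0.1,0],[-0.6,0.3,-0.02,-0.1,0],[-0.6,0.25,-0.02,-0.1,0],[-0.6,0,0,0,0]],
])

```text
time_s: 8.78
tcp_pos: [0.668, 0.0467, 0.2908]
eef_rot: [179.9, -0.0, -2.8]
contact_force: [0.7, -5.7, -2.4]
gripper_width: 0.0339
gripper_force: 25.0
```

Emit:
jog_arm([
  [[1,0,0,0,0],[1,0,0,0,0],[1,0,0,0,0],[1,0,0,0,0],[1,0,0,2,0],[1,0,0,3,0],[1,0,0,3,0],[1,0,8,0,0]],
])

```text
time_s: 9.78
tcp_pos: [0.6687, 0.1076, 0.3746]
eef_rot: [-179.9, -0.3, -3.0]
contact_force: [1.0, 0.8, -0.6]
gripper_width: 0.0877
gripper_force: 0.0
```

Emit:
jog_arm([
  [[1,0,6,0,0],[1,0,6,0,0],[1,0,6,0,0],[1,0,6,0,0],[1,0,0,0,0]],
])

```text
time_s: 10.4
tcp_pos: [0.6664, 0.3546, 0.3682]
eef_rot: [179.9, 0.1, -2.5]
contact_force: [0.8, 0.2, -1.6]
gripper_width: 0.0877
gripper_force: 0.0
```

```bash
python3 - <<'E'
from h import *
s=snap("side","s2");t=snap("top","t2"); print(r.get_state()["tcp_pos"])
a=cv2.resize(s[185:275,195:315],None,fx=3.3,fy=3.3,interpolation=cv2.INTER_CUBIC)
b=cv2.resize(t[150:240,220:320],None,fx=3.3,fy=3.3,interpolation=cv2.INTER_CUBIC)
cv2.imwrite("pics/c3.png",np.hstack([a,b]))
E
```

```text
[0.66715382 0.3508614  0.36982036]
```

View pics/c3.png

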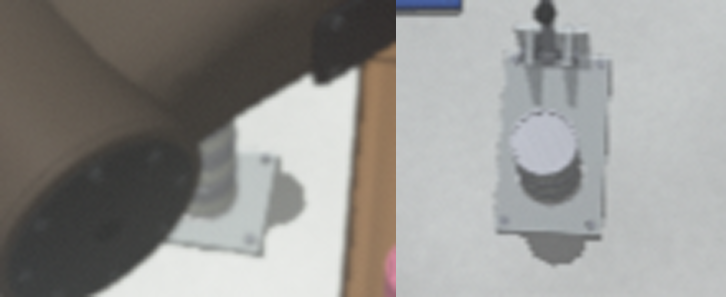

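```bash
python3 - <<'E'
from m import *
t=cv2.imread("pics/t2.png")
pt=red(t,240,290,120,170);print("grip open",onz("top",*pt,.2903))
g=cv2.cvtColor(t,cv2.COLOR_BGR2GRAY);h=cv2.cvtColor(t,cv2.COLOR_BGR2HSV)
k=np.zeros_like(g);k[180:212,250:280]=(g>158)[180:212,250:280]*255
print(g[193,246:286].tolist());print(g[178:215,265].tolist())
c=max(cv2.findContours(k,0,1)[0],key=cv2.contourArea);(x,y),rad=cv2.minEnclosingCircle(c);print(x,y,rad,cv2.fitEllipse(c));print("lid",onz("top",x,y,.1675), "expected r px",440.6*.032/(1.48-.1675))
for q in((.534,.053),(.534,.056)): print(proj("top",(*q,.1675)))
E
```

```text
40 260 270 131 138
grip open [0.67214617 0.0449732  0.2903    ]
[195, 196, 198, 198, 183, 171, 169, 170, 179, 190, 194, 192, 192, 193, 193, 189, 189, 191, 189, 190, 191, 190, 188, 187, 189, 189, 187, 187, 173, 165, 168, 168, 170, 169, 169, 170, 169, 144, 165, 191]
[170, 170, 168, 169, 170, 168, 182, 190, 190, 189, 189, 190, 192, 190, 190, 190, 189, 188, 189, 190, 190, 191, 190, 190, 169, 110, 101, 101, 93, 98, 100, 92, 102, 117, 152, 168, 167]
264.5 195.5 21.22508430480957 ((264.4452209472656, 195.08106994628906), (31.74886131286621, 37.544227600097656), 176.2842254638672)
lid [0.52261763 0.05266816 0.1675    ] expected r px 10.742247619047621
(np.float64(264.39951754230884), np.float64(191.8755169224045))
(np.float64(263.41975147000926), np.float64(191.88398388978908))
```

Emit:
jog_arm([
  [[1,-2.2,-5,0,0],[1,-2.2,-5,0,0],[1,-2.2,-5,0,0],[1,-2.2,-5,0,0],[1,-2.2,-5,0,0],[1,-2.3,-4.7,0,0],[1,0,0,0,0],[1,0,0,0,0]],
])

```text
time_s: 11.5
tcp_pos: [0.5342, 0.0518, 0.3714]
eef_rot: [-179.9, -0.1, -2.8]
contact_force: [-0.1, 0.4, -0.4]
gripper_width: 0.0878
gripper_force: 0.0
```

Emit:
jog_arm([
  [[1,0,0,-5,0],[1,0,0,-5,0],[1,0,0,0,0],[1,0,0,0,0]],
])

```text
time_s: 12.0
tcp_pos: [0.5357, 0.0534, 0.2724]
eef_rot: [180.0, -0.1, -2.7]
contact_force: [-1.2, 0.2, 0.3]
gripper_width: 0.0876
gripper_force: 0.0
```

Emit:
jog_arm([
  [[1,-0.25,0.05,-4,0],[1,0,0,-4,0],[1,0,0,-3,0],[1,0,0,-1.4,0],[1,0,0,0,0]],
])

```text
time_s: 12.62
tcp_pos: [0.5327, 0.0537, 0.1474]
eef_rot: [-180.0, -0.0, -2.7]
contact_force: [0.6, -0.5, 1.6]
gripper_width: 0.0876
gripper_force: 0.0
```

Emit:
jog_arm([
  [[0.2,0,0,0,0],[0.2,0,0,0,0],[0.2,0,0,0,0],[0.2,0,0,0,0],[0.2,0,0,0,0]],
], force=20)

```text
time_s: 13.25
tcp_pos: [0.5324, 0.0537, 0.1473]
eef_rot: [-180.0, -0.1, -2.7]
contact_force: [-0.8, 1.4, 6.7]
gripper_width: 0.0636
gripper_force: 20.0
```

Emit:
jog_arm([
  [[0.1,0,0,0.3,0],[0.1,0,0,0.5,0],[0.1,0,0,0.8,0],[0.1,0,0,1.5,0],[0.1,0,0,2,0],[0.1,0,0,2,0],[0.1,0,0,1,0],[0.1,0,0,0,0]],
], force=25)

```text
time_s: 14.25
tcp_pos: [0.5322, 0.0535, 0.2285]
eef_rot: [-180.0, -0.1, -2.7]
contact_force: [-0.3, 0.4, -2.4]
gripper_width: 0.0636
gripper_force: 25.0
```

```bash
python3 - <<'E'
from h import *
s=snap("side","s3")[150:270,190:340];t=snap("top","t3")[130:250,160:310];print(r.get_state()["contact_force"])
cv2.imwrite("pics/c4.png",cv2.resize(np.hstack([s,t]),None,fx=2.6,fy=2.6,interpolation=cv2.INTER_CUBIC))
E
```

```text
[ 0.05216794 -0.27617832 -2.20756189]
```

View pics/c4.png

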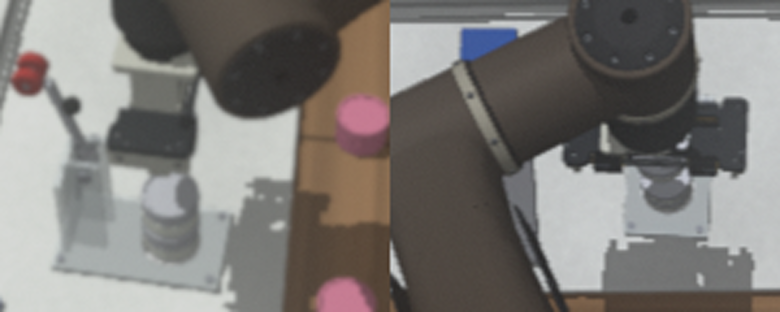

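The side crop shows the tin lifted in the gripper, two tins left on the stand (170,225), and the arm standing open by itself with the grip at (30,72). Next stop is the tray.

Emit:
jog_arm([
  [[0.1,-0.2,2.5,0,0],[0.1,-0.2,4,0,0],[0.1,-0.3,4.5,0,0],[0.1,-0.3,4.5,0,0],[0.1,-0.3,4.5,0,0],[0.1,-0.2,3.1,0,0],[0.1,-0.1,2,0,0],[0.1,0,0,0,0]],
])

```text
time_s: 15.35
tcp_pos: [0.5156, 0.3051, 0.2266]
eef_rot: [179.9, 0.1, -2.7]
contact_force: [-0.2, 0.5, -2.6]
gripper_width: 0.0639
gripper_force: 25.0
```

Emit:
jog_arm([
  [[0.1,0,0,-3,0],[0.1,0,0,-4,0],[0.1,0,0,-4,0],[0.1,0,0,-3,0],[0.1,0,0,-2,0],[0.1,0,0,-0.5,0],[0.1,0,0,0,0]],
])

```text
time_s: 16.23
tcp_pos: [0.5162, 0.3039, 0.0628]
eef_rot: [180.0, -0.0, -2.8]
contact_force: [-0.4, 0.6, -1.9]
gripper_width: 0.0637
gripper_force: 25.0
```

Emit:
jog_arm([
  [[0.1,0,0,-0.5,0],[0.1,0,0,-0.3,0],[0.1,0,0,-0.2,0],[0.1,0,0,0,0]],
])

```text
time_s: 16.73
tcp_pos: [0.5158, 0.3044, 0.0525]
eef_rot: [180.0, 0.0, -2.7]
contact_force: [0.4, -0.7, -1.8]
gripper_width: 0.0636
gripper_force: 25.0
```

Emit:
jog_arm([
  [[0.1,0,0,-0.1,0],[0.1,0,0,-0.1,0],[0.1,0,0,0,0]],
])

```text
time_s: 17.1
tcp_pos: [0.516, 0.3045, 0.0514]
eef_rot: [-180.0, -0.0, -2.7]
contact_force: [-2.1, -0.8, 4.6]
gripper_width: 0.0636
gripper_force: 25.0
```

Contact made. Release, rise, and go back to the grip.

Emit:
jog_arm([
  [[0.6,0,0,0,0],[1,0,0,0,0],[1,0,0,0,0],[1,0,0,0,0],[1,0,0,0,0],[1,0,0,1,0],[1,0,0,3,0],[1,0,0,5,0]],
])

```text
time_s: 18.1
tcp_pos: [0.5151, 0.3036, 0.1406]
eef_rot: [179.9, 0.1, -2.7]
contact_force: [-0.1, 0.0, 0.7]
gripper_width: 0.0872
gripper_force: 0.0
```

Emit:
jog_arm([
  [[1,0,0,6,0],[1,0,0,6,0],[1,0,0,6,0],[1,0,0,5,0],[1,0,0,0,0],[1,0,0,0,0]],
])

```text
time_s: 18.85
tcp_pos: [0.5155, 0.3042, 0.3708]
eef_rot: [-180.0, 0.0, -2.7]
contact_force: [-0.4, -0.1, -1.1]
gripper_width: 0.0877
gripper_force: 0.0
```

Emit:
jog_arm([
  [[1,3,-5.1,0,0],[1,3,-5.1,0,0],[1,3,-5.1,0,0],[1,3,-5.1,0,0],[1,3.2,-5.3,0,0],[1,0,0,0,0],[1,0,0,0,0],[1,0,0,0,0]],
])

```text
time_s: 19.85
tcp_pos: [0.6674, 0.0484, 0.3702]
eef_rot: [180.0, 0.0, -2.7]
contact_force: [-0.7, 0.3, 0.5]
gripper_width: 0.0875
gripper_force: 0.0
```

```bash
python3 - <<'E'
from m import *
print(r.get_state()["tcp_pos"])
s=snap("side","s4");t=snap("top","t4")
try: print("side red",red(s,180,230,150,210))
except Exception as e: print(e)
cv2.imwrite("pics/c5.png",cv2.resize(np.hstack([s[150:370,180:340],t[120:340,150:310]]),None,fx=2.4,fy=2.4,interpolation=cv2.INTER_CUBIC))
E
```

```text
[0.66739061 0.04835584 0.37021654]
16 199 204 172 179
side red (np.float64(201.5), np.float64(175.5))
```

View pics/c5.png

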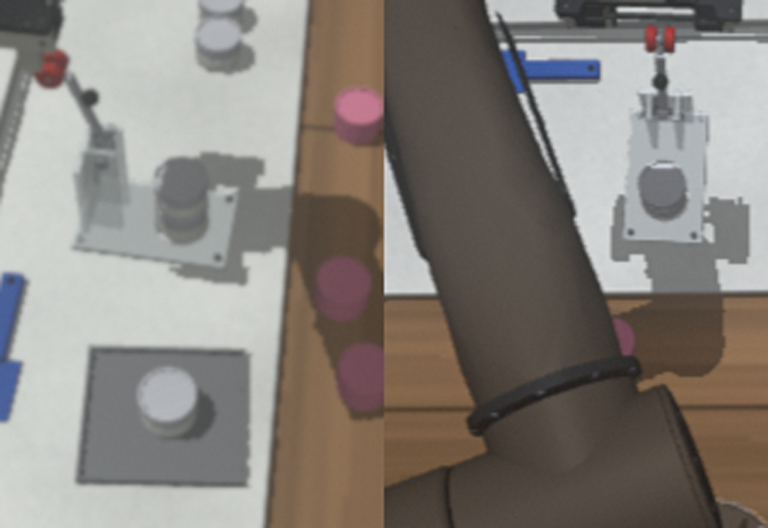

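The tin stands upright in the tray (side crop (168,400)), two tins remain in the stand, and the arm is open with the grip at (52,68). I'll descend on the grip and pinch it.

Emit:
jog_arm([
  [[1,0.15,-0.1,-3,0],[1,0,0,-3,0],[1,0,0,-1.5,0],[1,0,0,-0.4,0],[1,0,0,0,0]],
])

```text
time_s: 20.58
tcp_pos: [0.6698, 0.0466, 0.2925]
eef_rot: [-180.0, -0.1, -2.7]
contact_force: [-0.6, -0.1, -0.5]
gripper_width: 0.0874
gripper_force: 0.0
```

Emit:
jog_arm([
  [[0.2,0,0,0,0],[-0.6,0,0,0,0],[-0.6,0,0,0,0],[-0.6,0,0,0,0],[-0.6,0,0,0,0],[-0.6,0,0,0,0],[-0.6,0,0,0,0],[-0.6,0,0,0,0]],
], force=25)

```text
time_s: 21.58
tcp_pos: [0.6694, 0.0464, 0.2915]
eef_rot: [180.0, 0.0, -2.7]
contact_force: [-0.0, 0.7, -0.6]
gripper_width: 0.034
gripper_force: 25.0
```

Emit:
jog_arm([
  [[-0.6,0,0,0,0],[-0.6,0,0,0,0]],
])

```text
time_s: 21.82
tcp_pos: [0.6694, 0.0464, 0.2915]
eef_rot: [-180.0, 0.0, -2.7]
contact_force: [-0.8, -0.4, 0.0]
gripper_width: 0.034
gripper_force: 25.0
```

Emit:
jog_arm([
  [[-0.6,-0.67,0.035,0.25,0],[-0.6,-0.69,0.035,0.22,0],[-0.6,-0.7,0.035,0.18,0],[-0.6,-0.7,0.035,0.14,0],[-0.6,-0.71,0.035,0.1,0],[-0.6,-0.72,0.035,0.07,0],[-0.6,-0.72,0.035,0.03,0],[-0.6,-0.72,0.035,-0.01,0]],
])

```text
time_s: 22.82
tcp_pos: [0.6126, 0.0496, 0.3013]
eef_rot: [-180.0, -0.0, -2.7]
contact_force: [1.1, 4.6, -1.3]
gripper_width: 0.034
gripper_force: 25.0
```

Emit:
jog_arm([
  [[-0.6,-0.72,0.035,-0.05,0],[-0.6,-0.71,0.035,-0.09,0],[-0.6,-0.71,0.035,-0.12,0],[-0.6,-0.7,0.035,-0.16,0],[-0.6,-0.69,0.035,-0.2,0],[-0.6,-0.68,0.035,-0.23,0],[-0.6,-0.67,0.035,-0.27,0],[-0.6,-0.65,0.035,-0.3,0]],
])

```text
time_s: 23.82
tcp_pos: [0.5573, 0.0527, 0.2868]
eef_rot: [-179.9, 0.0, -2.7]
contact_force: [0.9, 6.4, -3.7]
gripper_width: 0.0339
gripper_force: 25.0
```

Emit:
jog_arm([
  [[-0.6,-0.63,0.06,-0.34,0],[-0.6,-0.61,0.06,-0.37,0],[-0.6,-0.59,0.05,-0.4,0],[-0.6,-0.57,0.05,-0.43,0],[-0.6,-0.55,0.04,-0.46,0],[-0.6,-0.52,0.03,-0.49,0],[-0.6,-0.5,0.03,-0.52,0],[-0.6,-0.47,0.03,-0.55,0]],
])

```text
time_s: 24.82
tcp_pos: [0.5133, 0.0554, 0.2513]
eef_rot: [180.0, -0.0, -2.7]
contact_force: [4.3, 3.1, -6.7]
gripper_width: 0.0341
gripper_force: 25.0
```

Emit:
jog_arm([
  [[-0.6,-0.44,0.03,-0.57,0],[-0.6,-0.41,0.02,-0.59,0],[-0.6,-0.38,0.02,-0.61,0],[-0.6,-0.34,0.02,-0.63,0],[-0.6,-0.31,0.02,-0.65,0],[-0.6,-0.27,0.01,-0.66,0],[-0.6,-0.24,0.01,-0.68,0],[-0.6,-0.2,0.01,-0.69,0]],
])

```text
time_s: 25.82
tcp_pos: [0.4876, 0.0569, 0.2006]
eef_rot: [-180.0, -0.0, -2.7]
contact_force: [5.1, 3.1, -4.5]
gripper_width: 0.0337
gripper_force: 25.0
```

Emit:
jog_arm([
  [[-0.6,-0.15,0.01,-0.7,0],[-0.6,-0.11,0.01,-0.71,0],[-0.6,-0.07,0,-0.71,0],[-0.6,-0.03,0,-0.72,0],[-0.6,0.01,0,-0.72,0],[-0.6,0.03,0,-0.6,0],[-0.6,0.03,0,-0.5,0],[-0.6,0.03,0,-0.4,0]],
])

```text
time_s: 26.82
tcp_pos: [0.4842, 0.0571, 0.1494]
eef_rot: [180.0, 0.1, -2.7]
contact_force: [-1.1, 4.4, -2.7]
gripper_width: 0.034
gripper_force: 25.0
```

Emit:
jog_arm([
  [[-0.6,0.02,0,-0.2,0],[-0.6,0.02,0,-0.2,0],[-0.6,0,0,0,0]],
])

```text
time_s: 27.2
tcp_pos: [0.4847, 0.057, 0.1457]
eef_rot: [180.0, 0.1, -2.8]
contact_force: [-2.3, 5.5, -3.4]
gripper_width: 0.034
gripper_force: 25.0
```

Emit:
jog_arm([
  [[-0.6,0.02,0,-0.1,0],[-0.6,0.02,0,-0.1,0],[-0.6,0,0,-0.1,0],[-0.6,0,0,0,0]],
])

```text
time_s: 27.7
tcp_pos: [0.4852, 0.057, 0.1429]
eef_rot: [180.0, 0.1, -2.7]
contact_force: [-2.1, 5.2, -2.6]
gripper_width: 0.0337
gripper_force: 25.0
```

Emit:
jog_arm([
  [[-0.6,0.02,0,-0.05,0],[-0.6,0,0,-0.05,0],[-0.6,0,0,0,0]],
])

```text
time_s: 28.08
tcp_pos: [0.4852, 0.057, 0.1422]
eef_rot: [180.0, 0.1, -2.7]
contact_force: [-5.0, 5.8, 1.3]
gripper_width: 0.0339
gripper_force: 25.0
```

Emit:
jog_arm([
  [[-0.6,0,0,-0.05,0],[-0.6,0,0,0,0]],
])

```text
time_s: 28.32
tcp_pos: [0.4853, 0.057, 0.142]
eef_rot: [180.0, 0.1, -2.7]
contact_force: [-4.9, 4.7, 3.7]
gripper_width: 0.0338
gripper_force: 25.0
```

The arm rests on the two tins. Open, withdraw straight up, move aside and check.

Emit:
jog_arm([
  [[0.2,0,0,0,0],[0.6,0,0,0,0],[1,0,0,0,0],[1,0,0,0,0],[1,0,0,0,0],[1,0,0,2,0],[1,0,0,4,0],[1,0,0,5,0]],
])

```text
time_s: 29.32
tcp_pos: [0.4853, 0.0568, 0.2521]
eef_rot: [179.9, 0.1, -2.7]
contact_force: [0.4, 0.4, 0.7]
gripper_width: 0.0876
gripper_force: 0.0
```

Emit:
jog_arm([
  [[1,0,0,5,0],[1,0,0,4,0],[1,-1,6,0,0],[1,-1,6,0,0],[1,-1,6,0,0],[1,-1,6,0,0],[1,0,6,0,0],[1,0,6,0,0]],
])

```text
time_s: 30.32
tcp_pos: [0.4454, 0.4191, 0.3419]
eef_rot: [-180.0, -0.0, -2.7]
contact_force: [0.8, 0.2, 0.6]
gripper_width: 0.0878
gripper_force: 0.0
```

Emit:
jog_arm([
  [[1,-4,5,0,0],[1,-4,5,0,0],[1,-4,5,0,0],[1,-4,5,0,0],[1,0,0,0,0],[1,0,0,0,0]],
])

```text
time_s: 31.08
tcp_pos: [0.2894, 0.6124, 0.3411]
eef_rot: [179.9, -0.0, -2.7]
contact_force: [-0.8, -0.7, 0.7]
gripper_width: 0.0875
gripper_force: 0.0
```

```bash
python3 - <<'E'
from h import *
s=snap("side","s5");t=snap("top","t5")
cv2.imwrite("pics/c6.png",cv2.resize(np.hstack([s[110:370,150:340],t[120:380,150:310]]),None,fx=2.2,fy=2.2,interpolation=cv2.INTER_CUBIC))
E
```

```text
(no output)
```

View pics/c6.png

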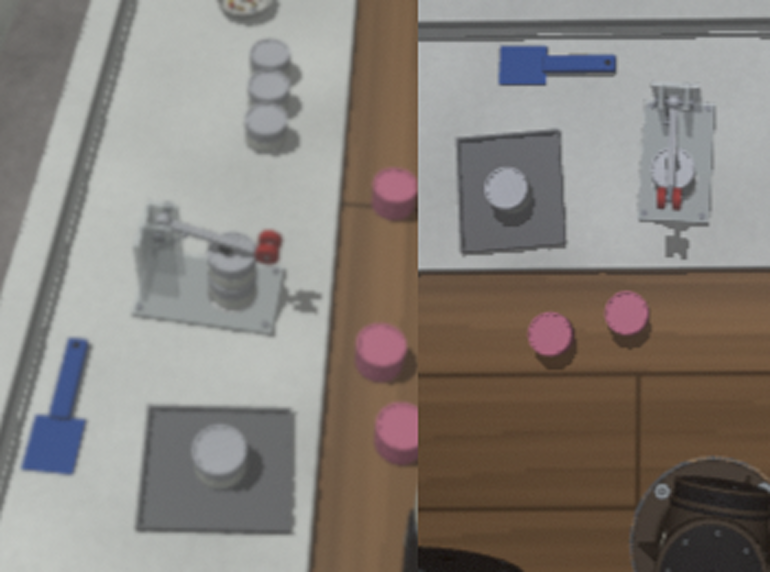

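The arm rests on the two stacked tins (side crop (235,250), grip at (268,245)). The top tin is upright in the tray at (220,455), and the other things on the sill are where they were.

```bash
python3 -c "
from plant import r
print(r.close_job())"
```

```text
the job is handed in; nothing more can be done
None
```

The top tin is upright in the grey tray, the hold-down arm was eased down until it rests on the two tins left in the stand, and the job was handed in at about 31 s of the 67 s allowed.

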